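# Lay out the carving gouges in reverse order

### The arm

A 6-joint arm with a two-finger parallel gripper is mounted at the origin on the work surface. World frame = base frame: x ahead of the robot, y to its left, z up, the work surface at z = 0. Lengths are in m, angles in degrees, forces in N, time in s.
With the tool pointing down it reaches from about 0.4 to 0.825 m from the base axis. Payload 7 kg.
Tool frame: the origin (TCP) lies at the very end of the fingers, on their centre line; the grasp point (between the pads) lies 19 mm behind it; z points along the fingers, y is the line along which they close (so a half turn about z gives the same grasp; the last joint's range is limited). The gripper opens to 88 mm and grips with 3 to 60 N. Pads are 19 mm wide; open, the fingers measure 130 mm over their backs; the gripper's body (78 mm by 193 mm) begins 47 mm behind the grasp point.
Start: joints at [-56.545, 20.546, 0.682, 0, -70.136, -16.507], TCP at [0.197, -0.646, 0.187] pointing down, gripper open.
Joint ranges: [-176.03, 176.03], [-82.01, 121.73], [-58.28, 71.71], [-173.87, 95.51], [-174.79, -0.11], [-173.66, 173.66]. Speed limits (degrees/s): [136.94, 136.94, 172.46, 180, 180, 180].

### API

Orientations are given as [roll, pitch, yaw] about the fixed x, y, z axes, in that order (R = Rz(yaw) Ry(pitch) Rx(roll)).
In Python, from plant import get_state, imaging, r, finder gives the robot as it stands.
- The arm moves only by the shell command python3 -m handwheel 'ROWS' [FORCE]. ROWS is JSON, a list of rows, each a list of 5 numbers: the closure, from 0 (fully open) to 1 (shut), then the shift along the world's x, y, z in cm, then the turn about the world's z in degrees. A call has 1 to 8 rows; each row is the pose to reach, as a shift and turn from the pose commanded when the call began; what a row does not reach only later rows make up. A row lasts 1/8 s, in which the tool goes at most 62.5 mm and 10.7 degrees, less where a joint would pass 70% of its speed; a pose out of reach is approached as far as the arm can. A call with a gripper value outside its range is refused whole. The fingers move at their own pace and stop on an object; FORCE is the grip in N (left out, the last holds). Time passes only in rows, so rows that repeat a pose let the fingers close. It gives the time, the measured TCP pose, the force, the opening and the grip force at its end, in the units of the state.
- get_state(): the state, without advancing time (a new reading comes with each control period).
- imaging.capture(name): name is "scene" or "top" or "wrist"; returns (picture, depth): 384x512x3 uint8, red, green, blue; 384x512 float32, m along the optical axis (not along the pixel's ray), 0 where there is no reading.
- imaging.get_calibration(name): a dict with "fx", "fy", "cx", "cy" (pixels), "dist" ([k1, k2, p1, p2, k3] as OpenCV has them; the pictures are not rectified), "rvec" (rotation vector, rad) and "tvec" (3), from world to camera coordinates, as OpenCV has them; the wrist camera has in their place "hand_eye" (4x4, takes a point from camera to tool coordinates, whose origin is the TCP and whose axes are the flange's). Camera axes: x right, y down, z forward; pixel columns grow to the right and rows downward; lengths in m; the calibration is good to about 2 mm. A picture is of the moment at which its call begins: read the wrist's pose just before it. get_calibration takes no time and is no camera call.
- r.close_job(): hands the job in; it is judged then, once.
Trained networks look in the newest picture that a camera, given by its name, has taken for a name from the list of things; names that differ only in an ending like _2 or _b are one class to them, and where a whole thing is asked for, a point or a joint stands for the part that bears it (a point fixed in the world has none). Each returns a list of dicts, best first, with "p" (0 to 1); they miss things now and then, are a little off and sometimes report something else, mostly with a low value. They report only what shows in the picture. A call takes as long as a camera call.
- finder.cut_out(camera, query): "region" (384x512 bool, what is visible of it) and "pixel" ([column, row] in pixels, amid what is visible of it).
The state is a dict: "time_s": time; "joints": joint angles; "qd": joint speeds; "joint_torque": joint torques, N m; "tcp_pos": TCP position; "eef_rot": TCP orientation; "contact_force": force on the tool from outside, world axes, zero at the start; "moment": the same for the moment, N m; "gripper_width": finger opening in m; "gripper_force": force on a finger pad.
Only numpy, scipy, OpenCV 4.12 (cv2) and the standard library are available. Lean on these libraries where they do the work, as an engineer would, in place of code of your own. Each camera call takes 0.05 s, during which the arm holds its last target. There are 200 camera calls.

### The job

A left-handed printmaker takes over the bench: move the four gouges from the coloured cradles on the grey tray to the four places of the plywood rack in reverse order, so that the leftmost gouge of the tray becomes the rightmost in the rack, and so on (left and right as the robot sees them). Lay each one down gently, not dropped, with its handle home in both notches and centred over the two rails, the blade pointing away from the robot as it did before. Leave the ink jar and the glue bottle where they are.

Things in the scene. Friction and masses are not known exactly. Their poses are not given: they have to be found in the camera images.
- gouge_red: Loose carving gouge, 60 g, lying level: round wooden handle 20 mm thick, 110 mm long, its butt 43 mm painted red; then ferrule, 6 mm shank and steel blade 5 mm wide, tip 119 mm from the origin. Origin: on the handle's axis, mid-length (near its balance). x: towards the blade. Starts in the red cradle, blade away from the robot, axis 32 mm up; may be rolled about x.
- gouge_yellow: Loose carving gouge, 60 g, lying level: round wooden handle 20 mm thick, 110 mm long, its butt 43 mm painted yellow; then ferrule, 6 mm shank and steel blade 8 mm wide, tip 119 mm from the origin. Origin: on the handle's axis, mid-length (near its balance). x: towards the blade. Starts in the yellow cradle, blade away from the robot, axis 32 mm up; may be rolled about x.
- gouge_green: Loose carving gouge, 60 g, lying level: round wooden handle 20 mm thick, 110 mm long, its butt 43 mm painted green; then ferrule, 6 mm shank and steel blade 12 mm wide, tip 119 mm from the origin. Origin: on the handle's axis, mid-length (near its balance). x: towards the blade. Starts in the green cradle, blade away from the robot, axis 32 mm up; may be rolled about x.
- gouge_blue: Loose carving gouge, 60 g, lying level: round wooden handle 20 mm thick, 110 mm long, its butt 43 mm painted blue; then ferrule, 6 mm shank and steel blade 16 mm wide, tip 119 mm from the origin. Origin: on the handle's axis, mid-length (near its balance). x: towards the blade. Starts in the blue cradle, blade away from the robot, axis 32 mm up; may be rolled about x.
- cradle_red: Fixed red plastic cradle on the tray, 92 x 44 mm, where the red gouge starts; it stays, showing where that gouge came from. Origin: under its middle, table height; x along its gouge to the blade. Base 6 mm thick; two V notches at x = -38 and 38 mm (10 mm thick, tops 36 mm high); the 66 mm between is free for fingers.
- cradle_yellow: Fixed yellow plastic cradle on the tray, 92 x 44 mm, where the yellow gouge starts; it stays, showing where that gouge came from. Origin: under its middle, table height; x along its gouge to the blade. Base 6 mm thick; two V notches at x = -38 and 38 mm (10 mm thick, tops 36 mm high); the 66 mm between is free for fingers.
- cradle_green: Fixed green plastic cradle on the tray, 92 x 44 mm, where the green gouge starts; it stays, showing where that gouge came from. Origin: under its middle, table height; x along its gouge to the blade. Base 6 mm thick; two V notches at x = -38 and 38 mm (10 mm thick, tops 36 mm high); the 66 mm between is free for fingers.
- cradle_blue: Fixed blue plastic cradle on the tray, 92 x 44 mm, where the blue gouge starts; it stays, showing where that gouge came from. Origin: under its middle, table height; x along its gouge to the blade. Base 6 mm thick; two V notches at x = -38 and 38 mm (10 mm thick, tops 36 mm high); the 66 mm between is free for fingers.
- tray: Fixed grey plate, 150 x 270 x 3 mm, carrying the four cradles in a row, on the robot's left or right. Origin at table height, mid-row but 60 mm nearer the robot than the cradles' centres; x away from the robot, y left along the row. Cradle centres at x = 60, y = 90, 30, -30, -90 mm; which colour is where varies.
- rack: Fixed empty plywood rack, 120 x 260 mm, base 6 mm thick. Origin at table height, mid-row, at its edge near the robot; x away from the robot, y left along the row. Four places centred at x = 60, y = 90, 30, -30, -90 mm, each with two 90-degree V notches 37 mm wide in rails at x = 22 and 98 mm (10 thick, 36 high). A handle home in its notches has its axis 32 mm above the table.
- ink_jar: Bystander: ink jar, 60 mm in diameter, 60 mm tall, beyond the racks. Origin under its centre.
- glue: Bystander: white glue bottle, 44 mm in diameter, 75 mm tall with orange cap, beyond the racks. Origin under its centre.

How it is judged (in metres and radians):
At the end, for the whole second after the job is handed in: Every gouge lies at rest, released, in the rack place mirroring its cradle's place on the tray (tray y 90 -> rack y -90 mm ...): handle middle within 10 mm along the row, 14 mm along the handle, axis 28 to 36 mm high, within 0.1 rad of the rack's x, blade away from the robot (((y of cradle_red in the frame of tray between 0.075 and 0.105 m and y of gouge_red in the frame of rack between -0.1 and -0.08 m) or (y of cradle_red in the frame of tray between 0.015 and 0.045 m and y of gouge_red in the frame of rack between -0.04 and -0.02 m) or (y of cradle_red in the frame of tray between -0.045 and -0.015 m and y of gouge_red in the frame of rack between 0.02 and 0.04 m) or (y of cradle_red in the frame of tray between -0.105 and -0.075 m and y of gouge_red in the frame of rack between 0.08 and 0.1 m)) and x of gouge_red in the frame of rack between 0.046 and 0.074 m and z of gouge_red in the frame of rack between 0.028 and 0.036 m and angle between the x axis of each of gouge_red, gouge_yellow, gouge_green, gouge_blue and the x axis of rack, either way round below 0.1 rad and x of rack in the frame of gouge_red below -0.03 m and linear speed of each of gouge_red, gouge_yellow, gouge_green, gouge_blue below 0.02 m/s and contact force between the fingers and gouge_red below 0.05 N and ((y of cradle_yellow in the frame of tray between 0.075 and 0.105 m and y of gouge_yellow in the frame of rack between -0.1 and -0.08 m) or (y of cradle_yellow in the frame of tray between 0.015 and 0.045 m and y of gouge_yellow in the frame of rack between -0.04 and -0.02 m) or (y of cradle_yellow in the frame of tray between -0.045 and -0.015 m and y of gouge_yellow in the frame of rack between 0.02 and 0.04 m) or (y of cradle_yellow in the frame of tray between -0.105 and -0.075 m and y of gouge_yellow in the frame of rack between 0.08 and 0.1 m)) and x of gouge_yellow in the frame of rack between 0.046 and 0.074 m and z of gouge_yellow in the frame of rack between 0.028 and 0.036 m and x of rack in the frame of gouge_yellow below -0.03 m and contact force between the fingers and gouge_yellow below 0.05 N and ((y of cradle_green in the frame of tray between 0.075 and 0.105 m and y of gouge_green in the frame of rack between -0.1 and -0.08 m) or (y of cradle_green in the frame of tray between 0.015 and 0.045 m and y of gouge_green in the frame of rack between -0.04 and -0.02 m) or (y of cradle_green in the frame of tray between -0.045 and -0.015 m and y of gouge_green in the frame of rack between 0.02 and 0.04 m) or (y of cradle_green in the frame of tray between -0.105 and -0.075 m and y of gouge_green in the frame of rack between 0.08 and 0.1 m)) and x of gouge_green in the frame of rack between 0.046 and 0.074 m and z of gouge_green in the frame of rack between 0.028 and 0.036 m and x of rack in the frame of gouge_green below -0.03 m and contact force between the fingers and gouge_green below 0.05 N and ((y of cradle_blue in the frame of tray between 0.075 and 0.105 m and y of gouge_blue in the frame of rack between -0.1 and -0.08 m) or (y of cradle_blue in the frame of tray between 0.015 and 0.045 m and y of gouge_blue in the frame of rack between -0.04 and -0.02 m) or (y of cradle_blue in the frame of tray between -0.045 and -0.015 m and y of gouge_blue in the frame of rack between 0.02 and 0.04 m) or (y of cradle_blue in the frame of tray between -0.105 and -0.075 m and y of gouge_blue in the frame of rack between 0.08 and 0.1 m)) and x of gouge_blue in the frame of rack between 0.046 and 0.074 m and z of gouge_blue in the frame of rack between 0.028 and 0.036 m and x of rack in the frame of gouge_blue below -0.03 m and contact force between the fingers and gouge_blue below 0.05 N); the robot touches nothing.
It fails at once if a gouge is dropped or thrown (faster than 0.8 m/s, about 33 mm of free fall, while no finger touches it) ((linear speed of gouge_red above 0.8 m/s and contact force between the fingers and gouge_red below 0.05 N) or (linear speed of gouge_yellow above 0.8 m/s and contact force between the fingers and gouge_yellow below 0.05 N) or (linear speed of gouge_green above 0.8 m/s and contact force between the fingers and gouge_green below 0.05 N) or (linear speed of gouge_blue above 0.8 m/s and contact force between the fingers and gouge_blue below 0.05 N)).
It fails at once if the ink jar is shifted more than 30 mm or knocked over (distance of ink_jar from where it was at the start of the episode above 0.03 m or angle between ink_jar's own z axis and vertical above 0.4 rad).
It fails at once if the glue bottle is shifted more than 30 mm or knocked over (distance of glue from where it was at the start of the episode above 0.03 m or angle between glue's own z axis and vertical above 0.4 rad).
It also fails if it takes over 99 s, if anything falls off the work surface, if the arm or the gripper's body presses on something with over 40 N, if the wrist force passes 120 N, or if a joint passes its speed limit or range.

## Working session

There is one attempt and no reset: what is moved stays moved. The work goes in short steps, Python scripts to look and compute and a shell command to move; the robot and the scene stay as the last step left them, time stands still between calls to the robot, and variables do not carry over. Pictures are saved under pics/ and viewed, at most 14 in all, crops included, and the job is handed in when it is done.

```bash
mkdir -p pics; ls; cat > h.py <<'E'
import numpy as np, cv2
from plant import get_state, imaging, r, finder
from scipy.spatial.transform import Rotation as R
def cap(n):
    s=get_state(); im,d=imaging.capture(n); c=imaging.get_calibration(n)
    K=np.array([[c['fx'],0,c['cx']],[0,c['fy'],c['cy']],[0,0,1]]); D=np.array(c['dist'])
    if 'hand_eye' in c:
        T=np.eye(4); T[:3,:3]=R.from_euler('xyz',s['eef_rot'],degrees=True).as_matrix(); T[:3,3]=s['tcp_pos']
        T=T@np.array(c['hand_eye'])
    else:
        W=np.eye(4); W[:3,:3]=cv2.Rodrigues(np.array(c['rvec'],float))[0]; W[:3,3]=np.ravel(c['tvec']); T=np.linalg.inv(W)
    return im,d,K,D,T
def pts(px,d,K,D,T):
    "px Nx2 (col,row), d depth along axis -> world"
    px=np.asarray(px,float).reshape(-1,1,2); u=cv2.undistortPoints(px,K,D)[:,0]
    d=np.asarray(d).reshape(-1,1); return (np.c_[u,np.ones(len(u))]*d)@T[:3,:3].T+T[:3,3]
def onplane(px,z,K,D,T):
    u=cv2.undistortPoints(np.asarray(px,float).reshape(-1,1,2),K,D)[:,0]; v=np.c_[u,np.ones(len(u))]@T[:3,:3].T
    return T[:3,3]+v*((z-T[2,3])/v[:,2:])
def region(reg,d,K,D,T):
    v,u=np.nonzero(reg&(d>0)); return pts(np.c_[u,v],d[v,u],K,D,T)
def save(n,im): cv2.imwrite('pics/'+n,im[...,::-1])
E
python3 - <<'E'
from h import *
np.set_printoptions(precision=4,suppress=True)
print(get_state())
for n in ('top','scene'):
    im,d,K,D,T=cap(n); save(n+'0.png',im); print(n,T[:3,3])
    for q in ['gouge_red','gouge_yellow','gouge_green','gouge_blue','rack','tray','cradle_red','cradle_yellow','cradle_green','cradle_blue','ink_jar','glue']:
        for o in finder.cut_out(n,q)[:1]:
            p=region(o['region'],d,K,D,T)
            if len(p): print(q,round(o['p'],2),o['pixel'],len(p),np.median(p,0),np.percentile(p,2,axis=0),np.percentile(p,98,axis=0))
E
```

```text
pics
{'time_s': 0.0, 'joints': array([-56.5438,  20.5915,   0.6336,  -0.0205, -70.1345, -16.5078]), 'qd': array([-0.1034,  0.0634, -0.0525, -0.0493,  0.033 , -0.0373]), 'joint_torque': array([  0.0006, -58.2715,  29.3049,   6.9969,   0.0068,  -0.0002]), 'tcp_pos': array([ 0.1966, -0.6452,  0.1863]), 'eef_rot': array([ 179.906 ,   -0.0078, -163.0586]), 'contact_force': array([ 0.5154, -0.0151, -0.2865]), 'moment': array([-0.0413, -0.034 , -0.0223]), 'gripper_force': 0.0, 'gripper_width': 0.08783588337487747}
top [ 0.4392 -0.0019  0.7802]
gouge_red 0.68 [327.2, 241.8] 835 [ 0.5122 -0.1491  0.0387] [ 0.4494 -0.1656  0.0001] [ 0.61   -0.1385  0.0432]
gouge_yellow 0.94 [298.3, 238.3] 701 [ 0.513  -0.0896  0.0394] [ 0.4516 -0.0985  0.032 ] [ 0.6112 -0.0791  0.043 ]
gouge_green 0.95 [390.5, 247.3] 864 [ 0.5146 -0.2693  0.0386] [ 0.4498 -0.2807  0.0038] [ 0.6137 -0.2593  0.0431]
gouge_blue 0.68 [362.1, 240.3] 818 [ 0.5171 -0.2091  0.0391] [ 0.4527 -0.2191  0.0311] [ 0.619  -0.1995  0.0433]
rack 0.58 [166.3, 204.3] 7600 [0.5657 0.1707 0.0061] [0.5002 0.0485 0.003 ] [0.633  0.2953 0.0365]
tray
[... 1310 characters left out ...]
146 -0.0001] [ 0.5779 -0.0746  0.0042]
cradle_red 0.92 [191.4, 219.8] 424 [ 0.5049 -0.1588  0.0057] [ 0.4613 -0.1934  0.0024] [ 0.5495 -0.1325  0.0361]
cradle_yellow 0.56 [209.5, 207.7] 327 [ 0.5102 -0.0976  0.0058] [ 0.4646 -0.1139  0.0027] [ 0.5545 -0.0804  0.033 ]
cradle_green 0.7 [209.0, 205.9] 300 [ 0.5079 -0.0968  0.0058] [ 0.4653 -0.1136  0.0033] [ 0.551  -0.0773  0.034 ]
cradle_blue 0.92 [171.9, 235.8] 416 [ 0.5052 -0.2189  0.0055] [ 0.4612 -0.2454  0.002 ] [ 0.5467 -0.1912  0.0349]
ink_jar 0.72 [331.6, 194.9] 678 [0.7537 0.0692 0.038 ] [0.7226 0.0574 0.0029] [0.7768 0.1099 0.0609]
glue 0.74 [305.8, 223.2] 573 [ 0.7533 -0.0533  0.04  ] [ 0.7086 -0.0638 -0.0003] [0.7693 0.0294 0.0749]
```

```bash
python3 - <<'E'
from h import *
np.set_printoptions(precision=4,suppress=True)
im,d,K,D,T=cap('top')
for q in ['rack','tray']:
    o=finder.cut_out('top',q)[0]; p=region(o['region'],d,K,D,T)
    p=p[(p[:,2]<.045)&(p[:,2]>-.003)]
    print(q,cv2.minAreaRect(p[:,:2].astype(np.float32)))
    if q=='rack':
        hi=p[p[:,2]>.03]; print('rails',len(hi),cv2.minAreaRect(hi[:,:2].astype(np.float32)),np.median(hi[:,2]))
        near=hi[hi[:,0]<.567]; far=hi[hi[:,0]>=.567]
        for g in (near,far): print(len(g),np.polyfit(g[:,1],g[:,0],1),np.percentile(g[:,:2],[2,98],axis=0).ravel())
for q in ['gouge_yellow','gouge_red','gouge_blue','gouge_green']:
    o=finder.cut_out('top',q)[0]; p=region(o['region'],d,K,D,T); p=p[p[:,2]>.034]
    k=p[p[:,0]<.55]; print(q,np.polyfit(k[:,0],k[:,1],1)[0]*57.3,p[:,0].min(),p[:,0].max(),np.polyval(np.polyfit(k[:,0],k[:,1],1),.508), k[:,2].max())
o=cv2.resize(im,None,fx=1.5,fy=1.5); save('top1.png',o)
E
```

```text
rack ((0.5681108236312866, 0.17339357733726501), (0.26434972882270813, 0.1223239153623581), 80.48058319091797)
rails 860 ((0.5673788785934448, 0.17147652804851532), (0.2577148675918579, 0.08634873479604721), 80.12821197509766) 0.03502213767116619
439 [0.174  0.4987] [0.5058 0.0545 0.553  0.301 ]
421 [0.1727 0.5757] [0.5803 0.0412 0.627  0.2875]
tray ((0.5026863217353821, -0.180769145488739), (0.27474865317344666, 0.15238168835639954), 88.26497650146484)
gouge_yellow -2.5757083240284997 0.4492448949331508 0.6129422336665213 -0.08895372053020456 0.045036473142016864
gouge_red -2.2237830468400115 0.4476749411113 0.6160607005087742 -0.14853629892767387 0.045073292173392954
gouge_blue -1.8833025686153337 0.450116166051622 0.6225971096948683 -0.2088853327163362 0.045473091352547734
gouge_green -2.2001373409669283 0.44658316799064796 0.6180029209914513 -0.269094292432717 0.04435030491231373
```

View pics/top1.png

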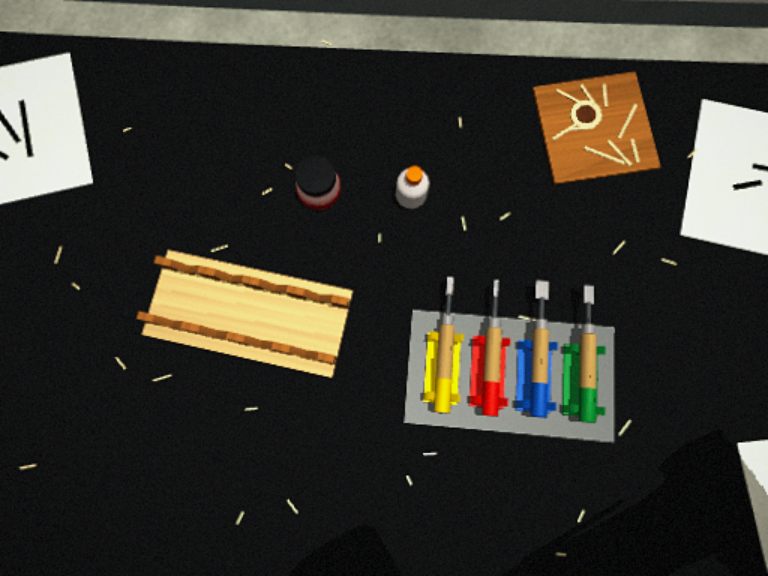

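```bash
python3 -m handwheel '[[0.3,2,3,0,-2],[0.3,5,7.5,0,-5],[0.3,8,12,0,-8],[0.3,11,16.5,0,-11],[0.3,14,21.5,0,-14],[0.3,17,26,0,-17],[0.3,20,31,0,-19],[0.3,23,35,0,-19]]' 25 && python3 -m handwheel '[[0.4,3,4,0,0],[0.545,6,8,0,0],[0.545,7.3,11.6,0,0],[0.545,7.3,11.6,0,0],[0.545,7.3,11.6,0,0],[0.545,7.3,11.6,0,0]]'
cat > look.py <<'E'
from h import *
import sys
np.set_printoptions(precision=4,suppress=True)
im,d,K,D,T=cap('wrist'); save(sys.argv[1],im); s=get_state()
print(s['time_s'],s['tcp_pos'],s['eef_rot'],s['gripper_width'],T[:3,3])
for q in sys.argv[2:]:
    for o in finder.cut_out('wrist',q)[:1]:
        p=region(o['region'],d,K,D,T)
        if len(p)<30: continue
        if q.startswith('gouge'):
            # centre line of the handle's top points
            h=p[p[:,2]>.036]; h=h[h[:,0]<np.percentile(p[:,0],1)+.1]
            f=np.polyfit(h[:,0],h[:,1],1); f=np.polyfit(h[:,0],h[:,1],1,w=(abs(h[:,1]-np.polyval(f,h[:,0]))<.012)*1.)
            x0=np.percentile(p[p[:,2]>.025][:,0],.5); c=x0+.055
            print(q,round(o['p'],2),len(p),'butt',x0,'xmax',p[p[:,2]>.025][:,0].max(),'mid',c,np.polyval(f,c),'yaw',np.degrees(np.arctan(f[0])),'top',np.percentile(h[:,2],[50,95]))
        else:
            print(q,round(o['p'],2),len(p),np.median(p,0),np.percentile(p,1,axis=0),np.percentile(p,99,axis=0),cv2.minAreaRect(p[:,:2].astype(np.float32)))
E
python3 look.py w1.png gouge_yellow gouge_red gouge_blue gouge_green cradle_yellow cradle_red cradle_blue cradle_green tray
```

```text
time_s: 2.65
tcp_pos: [0.4276, -0.2938, 0.1877]
eef_rot: [-180.0, 0.1, 178.0]
contact_force: [0.3, -0.8, 0.9]
gripper_width: 0.0613
gripper_force: 0.0
time_s: 3.4
tcp_pos: [0.4994, -0.1804, 0.1873]
eef_rot: [-180.0, -0.0, 177.9]
contact_force: [0.1, 1.1, -0.4]
gripper_width: 0.0401
gripper_force: 0.0
3.45 [ 0.4994 -0.1805  0.1873] [-179.9974    0.0054  177.8795] 0.04002486266384211 [ 0.4155 -0.1767  0.3841]
gouge_yellow 0.64 1879 butt 0.4485993352170518 xmax 0.6031358851220866 mid 0.5035993352170518 -0.09103095859933938 yaw -2.4078198734632617 top [0.0401 0.0419]
gouge_red 0.71 1808 butt 0.44797962564485744 xmax 0.620149635543306 mid 0.5029796256448574 -0.15074369549437402 yaw -2.341625836913626 top [0.04   0.0419]
gouge_blue 0.92 1903 butt 0.4494999935912965 xmax 0.6223544508946315 mid 0.5044999935912965 -0.2101886367214522 yaw -2.223135190298171 top [0.04   0.0419]
gouge_green 0.62 1740 butt 0.4459713172218846 xmax 0.5976956759381747 mid 0.5009713172218846 -0.2685994003668335 yaw -1.9888380765571885 top [0.04   0.0418]
cradle_yellow 0.73 1506 [ 0.5044 -0.1013  0.0057] [ 0.4604 -0.1
[... 267 characters left out ...]
-0.14911800622940063), (0.04589918628334999, 0.08947499841451645), 88.22712707519531)
cradle_blue 0.66 1419 [ 0.5035 -0.1997  0.0055] [ 0.4572 -0.2331  0.0019] [ 0.5438 -0.1875  0.0356] ((0.5037773251533508, -0.2106049656867981), (0.04646977782249451, 0.0947168692946434), 87.57500457763672)
cradle_green 0.67 1368 [ 0.4984 -0.2586  0.0056] [ 0.455  -0.2926  0.0024] [ 0.5418 -0.2467  0.0364] ((0.49960213899612427, -0.270428866147995), (0.046454012393951416, 0.09102462232112885), 87.92122650146484)
tray 0.82 12056 [ 0.4775 -0.181   0.0023] [ 0.4267 -0.3133  0.0003] [ 0.5777 -0.0462  0.0044] ((0.5038120150566101, -0.1794986128807068), (0.27166545391082764, 0.1534944623708725), 87.53056335449219)
```

View pics/w1.png

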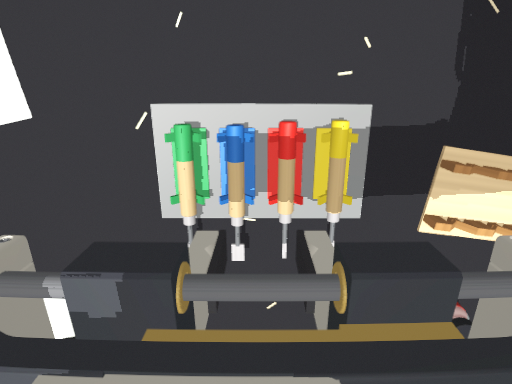

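```bash
python3 -m handwheel '[[0.545,0.5,3,0,0],[0.545,1,8,0,-1],[0.545,2,13,0,-2],[0.545,3,18,0,-3],[0.545,4,23,0,-5],[0.545,5,28,0,-7],[0.545,6,33,0,-8],[0.545,6,35,0,-8]]' && python3 -m handwheel '[[0.545,0,0,0,0],[0.545,0,0,0,0]]'
python3 - <<'E'
from h import *
np.set_printoptions(precision=4,suppress=True)
im,d,K,D,T=cap('wrist'); save('w2.png',im); print(get_state()['tcp_pos'],get_state()['eef_rot'])
o=finder.cut_out('wrist','rack')[0]; p=region(o['region'],d,K,D,T); p=p[(p[:,2]>-.003)&(p[:,2]<.045)]
print(o['p'],len(p),cv2.minAreaRect(p[:,:2].astype(np.float32)))
hi=p[p[:,2]>.030]; 
a=np.polyfit(hi[:,1],hi[:,0],1); mid=np.median(hi[:,0]-a[0]*hi[:,1])
near=hi[hi[:,0]-.1735*hi[:,1]<.5375]; far=hi[hi[:,0]-.1735*hi[:,1]>=.5375]
for g in (near,far):
    f=np.polyfit(g[:,1],g[:,0],1); yaw=-np.arctan(f[0]); print('rail',len(g),f,np.degrees(yaw),np.percentile(g[:,2],[50,98]))
    yaw=np.radians(-9.8); ex=np.array([np.cos(yaw),np.sin(yaw)]); ey=np.array([-np.sin(yaw),np.cos(yaw)])
    u=g[:,:2]@ex; v=g[:,:2]@ey; print('u',np.percentile(u,[2,50,98]),'v',np.percentile(v,[.5,99.5]))
    t=v[g[:,2]>.0335]; print(np.histogram(t,bins=np.arange(v.min(),v.max()+.006,.006)))
E
```

```text
time_s: 4.9
tcp_pos: [0.56, 0.1728, 0.1868]
eef_rot: [-180.0, -0.0, 170.1]
contact_force: [0.5, -0.5, -0.1]
gripper_width: 0.0398
gripper_force: 0.0
time_s: 5.15
tcp_pos: [0.5594, 0.1695, 0.1873]
eef_rot: [-180.0, -0.0, 169.9]
contact_force: [0.9, -0.5, -0.0]
gripper_width: 0.0398
gripper_force: 0.0
[0.5595 0.1693 0.1874] [-179.994    -0.0033  169.9072]
0.92 18978 ((0.5682566165924072, 0.17332276701927185), (0.26306888461112976, 0.11973612755537033), 79.93510437011719)
rail 1280 [0.1733 0.4994] -9.83435884445906 [0.0349 0.0368]
u [0.4875 0.4922 0.4975] v [0.1375 0.3947]
(array([44, 46, 46, 44,  5,  0,  0,  0,  0, 20, 45, 45, 51, 38,  0,  0,  0,
        0,  0, 28, 54, 44, 47, 39,  1,  0,  0,  0,  0, 30, 45, 44, 50, 38,
        2,  0,  0,  0,  0, 30, 45, 45, 46, 10]), array([0.1362, 0.1422, 0.1482, 0.1542, 0.1602, 0.1662, 0.1722, 0.1782,
       0.1842, 0.1902, 0.1962, 0.2022, 0.2082, 0.2142, 0.2202, 0.2262,
       0.2322, 0.2382, 0.2442, 0.2502, 0.2562, 0.2622, 0.2682, 0.2742,
       0.2802, 0.2862, 0.2922, 0.2982, 0.3042, 0.3102, 0.3162, 0.3222,
       0.3282, 0.3342, 0.3402, 0.3462, 0.3522, 0.3582, 0.3642, 0.3702,
       0.3762, 0.3822, 0.3882, 0.3942, 0.4002]))
rail 1165 [0.1723 0.5766] -9.778502207930806 [0.0348 0.0368]
u [0.5635 0.568  0.5736] v [0.1378 0.3956]
(array([36, 40, 39, 39,  2,  0,  0,  0,  0, 22, 43, 42, 43, 35,  0,  0,  0,
        0,  0, 30, 43, 45, 42, 33,  0,  0,  0,  0,  0, 32, 43, 38, 39, 31,
        0,  0,  0,  0,  0, 30, 37, 38, 38, 11]), array([0.1365, 0.1425, 0.1485, 0.1545, 0.1605, 0.1665, 0.1725, 0.1785,
       0.1845, 0.1905, 0.1965, 0.2025, 0.2085, 0.2145, 0.2205, 0.2265,
       0.2325, 0.2385, 0.2445, 0.2505, 0.2565, 0.2625, 0.2685, 0.2745,
       0.2805, 0.2865, 0.2925, 0.2985, 0.3045, 0.3105, 0.3165, 0.3225,
       0.3285, 0.3345, 0.3405, 0.3465, 0.3525, 0.3585, 0.3645, 0.3705,
       0.3765, 0.3825, 0.3885, 0.3945, 0.4005]))
```

View pics/w2.png

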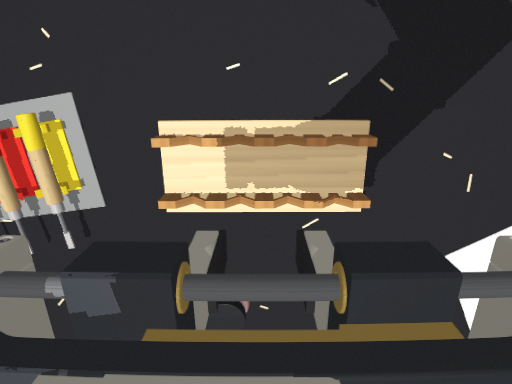

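```bash
python3 -m handwheel '[[0.545,-1,-4,0,2],[0.545,-2,-9,0,4],[0.545,-3,-14,0,6],[0.545,-4,-19,-1,8],[0.545,-5,-24,-4,8],[0.545,-5.6,-26,-7,8],[0.545,-5.6,-26,-8,8],[0.545,-5.6,-26,-8,8]]' && python3 -m handwheel '[[0.545,0,0,-2,0],[0.545,0,0,-4.5,0],[0.545,0,0,-7,0],[0.545,0,0,-8.5,0],[0.545,0,0,-9.3,0],[0.545,0,0,-9.3,0],[0.8,0,0,-9.3,0],[0.8,0,0,-9.3,0]]' && python3 -m handwheel '[[0.9,0,0,0,0],[0.9,0,0,0,0],[0.9,0,0,0,0],[0.9,0,0,0,0],[0.9,0,0,0,0]]' 25
```

```text
time_s: 6.25
tcp_pos: [0.5037, -0.09, 0.1073]
eef_rot: [-180.0, -0.0, 177.9]
contact_force: [0.8, 0.5, 0.3]
gripper_width: 0.0398
gripper_force: 0.0
time_s: 7.25
tcp_pos: [0.5043, -0.0896, 0.0149]
eef_rot: [180.0, 0.1, 177.9]
contact_force: [-1.0, -0.5, 0.2]
gripper_width: 0.0254
gripper_force: 0.0
time_s: 7.88
tcp_pos: [0.5037, -0.0897, 0.0142]
eef_rot: [-180.0, -0.0, 177.9]
contact_force: [-0.9, -1.5, -1.1]
gripper_width: 0.0087
gripper_force: 0.0
```

```bash
python3 - <<'E'
from h import *
im,d,K,D,T=cap('wrist'); im2,d2,*_=cap('scene')
save('w3.png',np.hstack([im[60:360,60:420],im2[130:330,80:330].repeat(1,0)] ) if 0 else im); save('s3.png',cv2.resize(im2[140:300,110:330],None,fx=3,fy=3))
E
```

```text
(no output)
```

View pics/w3.png

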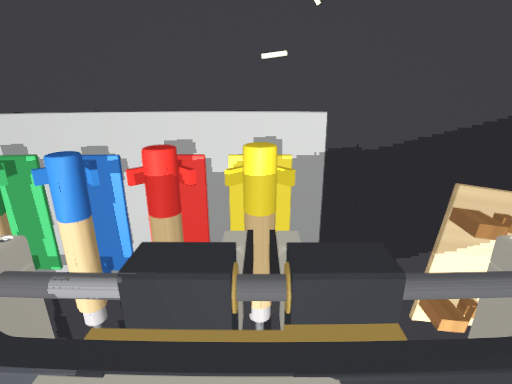

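View pics/s3.png

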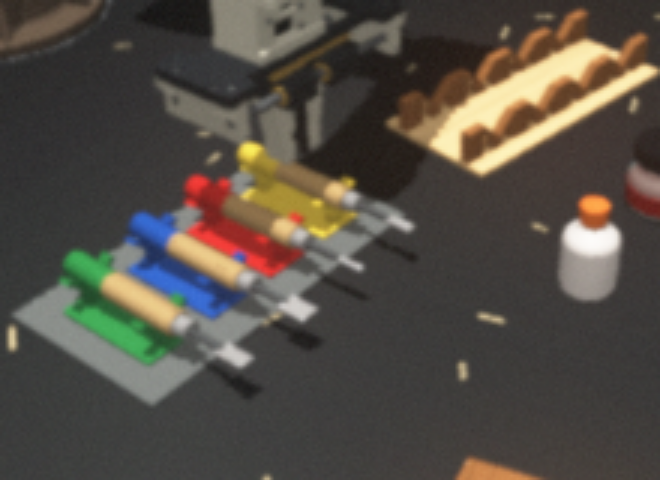

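```bash
python3 - <<'E'
from h import *
np.set_printoptions(precision=3,suppress=True,linewidth=200)
s=get_state(); print(s['tcp_pos'],s['gripper_width'],s['gripper_force'],s['joints'])
im,d,K,D,T=cap('wrist')
for row in (200,240,255,310):
    c=np.arange(215,310,5); print(row); P=pts(np.c_[c,0*c+row],d[row,c],K,D,T); print(np.c_[c,P,im[row,c]])
im,d,K,D,T=cap('scene')
vv,uu=np.nonzero(d>0); P=pts(np.c_[uu,vv],d[vv,uu],K,D,T)
m=(abs(P[:,0]-.505)<.04)&(abs(P[:,1]+.09)<.08)&(P[:,2]>.045)&(P[:,2]<.09)
for z in np.arange(.045,.09,.005):
    k=P[m&(abs(P[:,2]-z)<.0025)]; 
    if len(k): print(z,len(k),k.min(0),k.max(0))
E
```

```text
[ 0.504 -0.09   0.014] 0.008692257727005348 0.0 [  11.92    15.957  -32.251   -0.002  -41.796 -103.973]
200
[[215.      0.493  -0.122   0.002 142.    145.    144.   ]
 [220.      0.493  -0.118   0.003 143.    145.    145.   ]
 [225.      0.494  -0.115   0.002 144.    145.    145.   ]
 [230.      0.493  -0.111   0.005 230.    210.     58.   ]
 [235.      0.493  -0.107   0.005 234.    214.     62.   ]
 [240.      0.493  -0.103   0.006 234.    214.     62.   ]
 [245.      0.482  -0.098   0.037 204.    184.     47.   ]
 [250.      0.481  -0.095   0.04  221.    201.     50.   ]
 [255.      0.481  -0.092   0.041 229.    209.     56.   ]
 [260.      0.48   -0.089   0.042 232.    212.     60.   ]
 [265.      0.481  -0.086   0.041 226.    206.     55.   ]
 [270.      0.481  -0.083   0.04  215.    195.     49.   ]
 [275.      0.484  -0.08    0.033 184.    165.     43.   ]
 [280.      0.494  -0.075   0.006 234.    213.     61.   ]
 [285.      0.494  -0.071   0.005 234.    213.     61.   ]
 [290.      0.495  -0.068   0.003 191.    176.    103.   ]
 [295.      0.496  -0.064   0.002 144.    144.  
[... 3290 characters left out ...]
-0.08    0.141 112.     94.     60.   ]
 [295.      0.477  -0.079   0.142  70.     71.     76.   ]
 [300.      0.477  -0.077   0.142  70.     72.     76.   ]
 [305.      0.477  -0.076   0.142  67.     72.     75.   ]]
0.05499999999999999 18 [ 0.491 -0.11   0.053] [ 0.515 -0.071  0.057]
0.05999999999999999 29 [ 0.493 -0.11   0.058] [ 0.516 -0.07   0.062]
0.06499999999999999 39 [ 0.493 -0.111  0.063] [ 0.517 -0.071  0.067]
0.06999999999999998 28 [ 0.495 -0.112  0.068] [ 0.516 -0.069  0.072]
0.07499999999999998 34 [ 0.494 -0.112  0.073] [ 0.516 -0.071  0.077]
0.07999999999999999 29 [ 0.492 -0.112  0.078] [ 0.517 -0.066  0.082]
0.08499999999999998 40 [ 0.494 -0.114  0.083] [ 0.516 -0.068  0.087]
```

The wrist view shows the yellow handle (260,200) still in its cradle, below the closed fingers. Depth in both views puts the finger ends at about z = 0.053, while the reported TCP is 0.014. So the fingers end about 39 mm short of the reported TCP. I'll open, descend by that amount and watch the force.

```bash
python3 -m handwheel '[[0.545,0,0,0,0],[0.545,0,0,0,0],[0.545,0,0,0,0],[0.545,0,0,0,0],[0.545,0,0,-1.0,0],[0.545,0,0,-2.0,0],[0.545,0,0,-2,0]]' && python3 - <<'E'
from h import *
np.set_printoptions(precision=4,suppress=True)
im,d,K,D,T=cap('scene'); s=get_state(); print(s['tcp_pos'],s['contact_force'],s['gripper_width'])
vv,uu=np.nonzero(d>0); P=pts(np.c_[uu,vv],d[vv,uu],K,D,T)
m=(abs(P[:,0]-.505)<.02)&(P[:,1]>-.14)&(P[:,1]<-.105)&(P[:,2]>.008)&(P[:,2]<.09)
for z in np.arange(.01,.06,.004):
    k=P[m&(abs(P[:,2]-z)<.002)]
    if len(k): print(round(z,3),len(k),k.min(0),k.max(0))
save('s4.png',cv2.resize(im[140:300,110:330],None,fx=3,fy=3))
E
```

```text
time_s: 8.95
tcp_pos: [0.5027, -0.0898, -0.007]
eef_rot: [-180.0, -0.1, 177.9]
contact_force: [0.4, -0.5, 0.0]
gripper_width: 0.0398
gripper_force: 0.0
[ 0.5031 -0.0898 -0.0065] [ 0.075   0.0694 -0.0959] 0.04003629775849562
0.01 1 [ 0.4873 -0.1127  0.0082] [ 0.4873 -0.1127  0.0082]
0.03 1 [ 0.5102 -0.111   0.0312] [ 0.5102 -0.111   0.0312]
0.034 4 [ 0.4944 -0.1251  0.0351] [ 0.5127 -0.112   0.0357]
0.038 14 [ 0.4924 -0.1269  0.0362] [ 0.5123 -0.1124  0.0399]
0.042 16 [ 0.4921 -0.1269  0.0401] [ 0.5142 -0.1102  0.0438]
0.046 15 [ 0.4936 -0.1263  0.0444] [ 0.5146 -0.1117  0.0478]
0.05 17 [ 0.4898 -0.1277  0.0488] [ 0.5136 -0.1111  0.052 ]
0.054 14 [ 0.4904 -0.1275  0.052 ] [ 0.513 -0.11   0.056]
0.058 13 [ 0.4957 -0.1295  0.0561] [ 0.513  -0.1133  0.06  ]
```

View pics/s4.png

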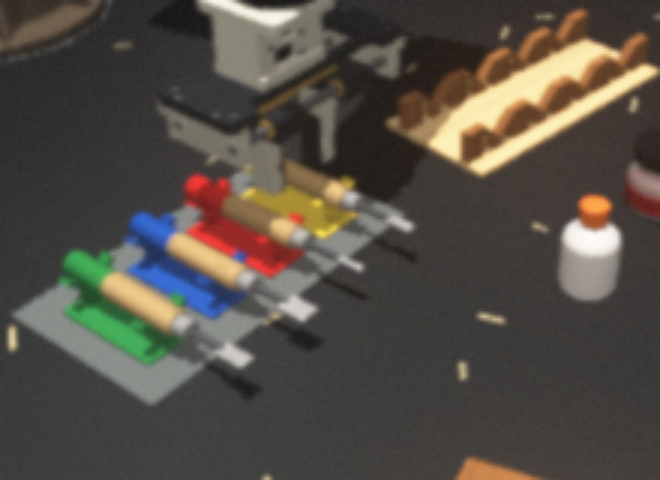

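```bash
python3 -m handwheel '[[0.545,0,0,-1.0,0],[0.545,0,0,-2,0],[0.545,0,0,-2,0],[0.7,0,0,-2,0],[0.9,0,0,-2,0],[0.9,0,0,-2,0],[0.9,0,0,-2,0],[0.9,0,0,-2,0]]' 25
```

```text
time_s: 10.0
tcp_pos: [0.5039, -0.0904, -0.0252]
eef_rot: [-180.0, 0.0, 178.0]
contact_force: [0.3, -5.4, 0.6]
gripper_width: 0.0195
gripper_force: 25.0
```

```bash
python3 -m handwheel '[[0.9,0,0,1,0],[0.9,0,0,3,0],[0.9,0,0.5,6,0],[0.9,0.5,3,8,-1],[0.9,1.5,6.5,8,-3],[0.9,2.5,10.5,8,-5],[0.9,3.8,14,8,-7],[0.9,4.8,17,8,-7.7]]' && python3 -m handwheel '[[0.9,0,0.3,0,0],[0.9,0,0.3,0,0],[0.9,0,0.3,0,0]]' && python3 - <<'E'
from h import *
np.set_printoptions(precision=4,suppress=True)
im,d,K,D,T=cap('wrist'); s=get_state(); print(s['tcp_pos'],s['eef_rot'],s['gripper_width']); save('w5.png',im)
R0=R.from_euler('xyz',s['eef_rot'],degrees=True).as_matrix()
for o in finder.cut_out('wrist','gouge_yellow')[:1]:
    p=region(o['region'],d,K,D,T); q=(p-s['tcp_pos'])@R0; h=q[(q[:,0]<.0)==(q[:,0].mean()<0)]
    print(o['p'],len(p),'tool frame',np.median(q,0),np.percentile(q,[.5,99.5],axis=0)); print(np.percentile(p,[.5,50,99],axis=0)); f=np.polyfit(q[:,0],q[:,1],1); print(f,np.degrees(np.arctan(f[0])),np.polyfit(q[:,0],q[:,2],1))
E
```

```text
time_s: 11.0
tcp_pos: [0.5522, 0.082, 0.0551]
eef_rot: [180.0, 0.0, 170.2]
contact_force: [1.0, 0.4, -0.2]
gripper_width: 0.019
gripper_force: 25.0
time_s: 11.38
tcp_pos: [0.5514, 0.0826, 0.0544]
eef_rot: [180.0, -0.0, 170.2]
contact_force: [0.3, -0.2, -1.3]
gripper_width: 0.0193
gripper_force: 25.0
[0.5514 0.0826 0.0544] [179.9994  -0.0043 170.2044] 0.01945369150292347
0.58 6066 tool frame [ 0.0246  0.0007 -0.0652] [[-0.0387 -0.018  -0.1204]
 [ 0.0552  0.0188  0.0495]]
[[0.4962 0.063  0.0049]
 [0.5272 0.0865 0.1197]
 [0.5882 0.1009 0.1227]]
[0.0047 0.0004] 0.2693232135735751 [-0.0687 -0.0611]
```

View pics/w5.png

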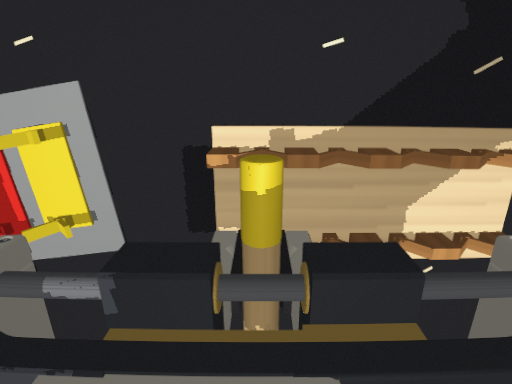

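```bash
python3 -m handwheel '[[0.9,0.1,0.1,-2,0],[0.9,0.1,0.1,-4,0],[0.9,0.1,0.1,-6,0],[0.9,0.1,0.1,-7,0],[0.9,0.1,0.1,-7.5,0],[0.9,0.1,0.1,-7.8,0],[0.9,0.1,0.1,-7.9,0],[0.9,0.1,0.1,-7.9,0]]' && python3 -m handwheel '[[0.8,0,0,0,0],[0.7,0,0,0,0],[0.545,0,0,0,0],[0.545,0,0,0,0],[0.545,0,0,0,0],[0.545,0,0,1,0],[0.545,0,0,3,0],[0.545,0,0,6,0]]'
```

```text
time_s: 12.48
tcp_pos: [0.5531, 0.0842, -0.0239]
eef_rot: [180.0, 0.0, 170.3]
contact_force: [-0.5, -2.0, 3.5]
gripper_width: 0.0193
gripper_force: 25.0
time_s: 13.48
tcp_pos: [0.5522, 0.0841, 0.0358]
eef_rot: [-179.9, -0.1, 170.2]
contact_force: [0.8, -0.2, -0.1]
gripper_width: 0.0398
gripper_force: 0.0
```

```bash
python3 -m handwheel '[[0.545,0,0,3,0],[0.545,-1,-4,5,1],[0.545,-2,-9,5,3],[0.545,-3,-14,5,5],[0.545,-4,-18.5,5,7],[0.545,-5,-23.4,5,7.7],[0.545,-5,-23.4,5,7.7],[0.545,-5,-23.4,5,7.7]]' && cat > look2.py <<'E'
from h import *
import sys
np.set_printoptions(precision=4,suppress=True)
ex=np.array([.9854,-.1702]);ey=np.array([.1702,.9854])
im,d,K,D,T=cap('top')
for q in sys.argv[1:]:
    for o in finder.cut_out('top',q)[:2]:
        p=region(o['region'],d,K,D,T); h=p[p[:,2]>.032]
        u=(h[:,:2]-[.5676,.1721])@ex; v=(h[:,:2]-[.5676,.1721])@ey; k=abs(v-np.median(v))<.012; k&=u<u.min()+.11
        print(q,round(o['p'],2),'rack u butt/tip',u.min(),u.max(),'v',np.median(v),'angle',np.degrees(np.arctan(np.polyfit(u[k],v[k],1)[0])),'top',np.percentile(h[k][:,2],[50,95]))
E
python3 look2.py gouge_yellow; python3 look.py w6.png gouge_red
```

```text
time_s: 14.48
tcp_pos: [0.5029, -0.1498, 0.0858]
eef_rot: [180.0, 0.0, 177.9]
contact_force: [-0.2, 0.8, 0.3]
gripper_width: 0.0399
gripper_force: 0.0
14.625 [ 0.5031 -0.1488  0.0855] [179.9957   0.021  178.0171] 0.0400401030266246 [ 0.4192 -0.1454  0.2824]
gouge_red 0.92 3240 butt 0.4480970037973867 xmax 0.6226050068390426 mid 0.5030970037973868 -0.15024399181290846 yaw -2.109649856416087 top [0.0401 0.0419]
```

```bash
python3 -m handwheel '[[0.545,0,-0.1,-3,0],[0.545,0,-0.1,-6,0],[0.545,0,-0.1,-9,0],[0.545,0,-0.1,-10.4,0],[0.545,0,-0.1,-11.1,0],[0.545,0,-0.1,-11.1,0],[0.545,0,-0.1,-11.1,0],[0.7,0,-0.1,-11.1,0]]' && python3 -m handwheel '[[0.9,0,0,0,0],[0.9,0,0,0,0],[0.9,0,0,0,0],[0.9,0,0,0,0],[0.9,0,0,2,0],[0.9,0,0,5,0],[0.9,0,0,9,0],[0.9,0,0,9,0]]'
```

```text
time_s: 15.68
tcp_pos: [0.5033, -0.1507, -0.025]
eef_rot: [180.0, 0.1, 177.9]
contact_force: [0.6, 1.2, 0.5]
gripper_width: 0.0344
gripper_force: 0.0
time_s: 16.68
tcp_pos: [0.5049, -0.1507, 0.067]
eef_rot: [180.0, 0.3, 178.0]
contact_force: [-0.2, -0.4, -0.7]
gripper_width: 0.0195
gripper_force: 25.0
```

```bash
python3 look2.py gouge_yellow; python3 - <<'E'
from h import *
im,d,K,D,T=cap('top'); save('t6.png',cv2.resize(im[140:330,80:400],None,fx=2.4,fy=2.4))
E
```

```text
gouge_yellow 0.64 rack u butt/tip 0.1904881826905954 0.22512777064212597 v -0.1792209337565426 angle -3.521531500552013 top [0.0547 0.0756]
```

View pics/t6.png

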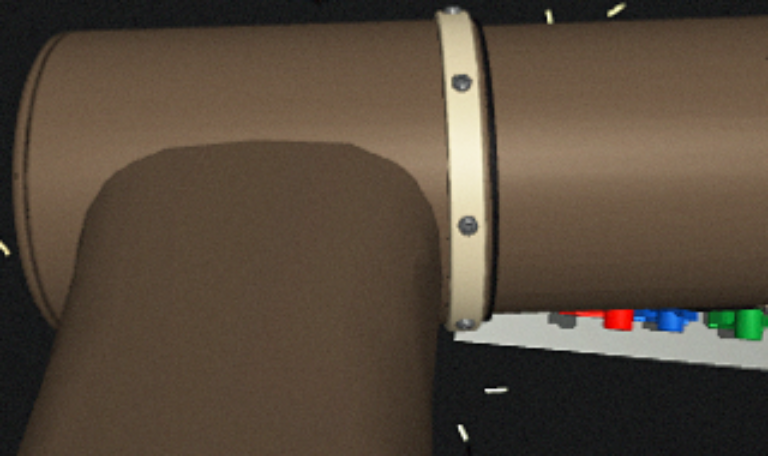

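```bash
python3 -m handwheel '[[0.9,0.5,3,0,-0.5],[0.9,1.3,7.5,0,-2],[0.9,2.3,12,0,-4],[0.9,3.3,16.5,0,-5],[0.9,4.3,21,0,-6],[0.9,5.2,25.5,0,-7],[0.9,5.9,29.2,0,-7.7],[0.9,5.9,29.2,0,-7.7]]' && python3 -m handwheel '[[0.9,0,0,0,0],[0.9,0,0,0,0]]' && cat > look3.py <<'E'
from h import *
import sys
np.set_printoptions(precision=4,suppress=True)
ex=np.array([.9854,-.1702]);ey=np.array([.1702,.9854])
im,d,K,D,T=cap('wrist'); save(sys.argv[1],im); s=get_state(); print(s['tcp_pos'],s['eef_rot'],'tcp in rack',(s['tcp_pos'][:2]-[.5676,.1721])@np.c_[ex,ey])
for q in sys.argv[2:]:
    for o in finder.cut_out('wrist',q)[:2]:
        p=region(o['region'],d,K,D,T); h=p[p[:,2]>.03]
        if len(h)<40: continue
        u=(h[:,:2]-[.5676,.1721])@ex; v=(h[:,:2]-[.5676,.1721])@ey; k=abs(v-np.median(v))<.012; k&=u<np.percentile(u,1)+.09
        print(q,round(o['p'],2),len(h),'rack u butt/tip',np.percentile(u,[.5,99.5]),'v',np.median(v[k]),'angle',np.degrees(np.arctan(np.polyfit(u[k],v[k],1)[0])),'top',np.percentile(h[k][:,2],[50,95]))
E
python3 look3.py w7.png gouge_yellow gouge_red
```

```text
time_s: 17.82
tcp_pos: [0.5614, 0.1433, 0.0624]
eef_rot: [-179.9, -0.1, 170.4]
contact_force: [-0.3, -1.1, -0.8]
gripper_width: 0.0193
gripper_force: 25.0
time_s: 18.08
tcp_pos: [0.5612, 0.1403, 0.0636]
eef_rot: [-180.0, -0.1, 170.2]
contact_force: [0.2, -0.1, -0.4]
gripper_width: 0.019
gripper_force: 25.0
[0.5614 0.1403 0.0639] [-179.9699   -0.0358  170.189 ] tcp in rack [-0.0007 -0.0324]
gouge_yellow 0.92 2772 rack u butt/tip [-0.0546  0.0298] v -0.08742642728815422 angle 0.1421946855978805 top [0.0397 0.0418]
gouge_red 0.94 5865 rack u butt/tip [-0.0558  0.0373] v -0.03168860788673025 angle 0.0909709906126258 top [0.129  0.1309]
```

View pics/w7.png

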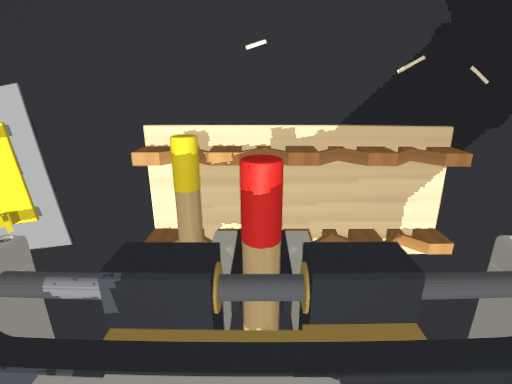

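```bash
python3 -m handwheel '[[0.9,0.1,0.3,-2,0],[0.9,0.1,0.3,-5,0],[0.9,0.1,0.3,-7,0],[0.9,0.1,0.3,-7.8,0],[0.9,0.1,0.3,-8.3,0],[0.9,0.1,0.3,-8.6,0],[0.9,0.1,0.3,-8.8,0],[0.9,0.1,0.3,-8.8,0]]' && python3 -m handwheel '[[0.8,0,0,0,0],[0.7,0,0,0,0],[0.545,0,0,0,0],[0.545,0,0,0,0],[0.545,0,0,0,0],[0.545,0,0,1,0],[0.545,0,0,4,0],[0.545,0,0,9,0]]'
```

```text
time_s: 19.23
tcp_pos: [0.5631, 0.1442, -0.0231]
eef_rot: [180.0, 0.0, 170.3]
contact_force: [-0.6, -2.7, 2.2]
gripper_width: 0.0189
gripper_force: 25.0
time_s: 20.23
tcp_pos: [0.5616, 0.1437, 0.0664]
eef_rot: [-179.9, -0.1, 170.2]
contact_force: [1.3, -0.4, 0.0]
gripper_width: 0.04
gripper_force: 0.0
```

```bash
python3 -m handwheel '[[0.545,-0.5,-4,1,0.5],[0.545,-1.3,-9,2,2],[0.545,-2.2,-14.5,2,4],[0.545,-3.2,-20,2,5],[0.545,-4.1,-25.5,2,6],[0.545,-5,-31,2,7],[0.545,-5.9,-35.3,2,7.7],[0.545,-5.9,-35.3,2,7.7]]' && python3 -m handwheel '[[0.545,0,0,0,0],[0.545,0,0,0,0]]' && python3 look.py w8.png gouge_blue
```

```text
time_s: 21.22
tcp_pos: [0.5029, -0.2112, 0.0868]
eef_rot: [-180.0, 0.0, 177.7]
contact_force: [0.0, -0.6, -0.5]
gripper_width: 0.0398
gripper_force: 0.0
time_s: 21.48
tcp_pos: [0.5041, -0.2079, 0.0866]
eef_rot: [180.0, 0.0, 178.0]
contact_force: [0.0, -0.2, 1.0]
gripper_width: 0.0396
gripper_force: 0.0
21.525 [ 0.5041 -0.2078  0.0865] [179.9997   0.0184 178.0278] 0.03966512165410321 [ 0.4201 -0.2044  0.2834]
gouge_blue 0.98 3126 butt 0.44966144262589214 xmax 0.6245659593036252 mid 0.5046614426258922 -0.21034535808586569 yaw -2.215299948778505 top [0.0401 0.0418]
```

```bash
python3 -m handwheel '[[0.545,0,-0.2,-3,0],[0.545,0,-0.2,-6,0],[0.545,0,-0.2,-9,0],[0.545,0,-0.2,-10.5,0],[0.545,0,-0.2,-11.2,0],[0.545,0,-0.2,-11.2,0],[0.545,0,-0.2,-11.2,0],[0.7,0,-0.2,-11.2,0]]' && python3 -m handwheel '[[0.9,0,0,0,0],[0.9,0,0,0,0],[0.9,0,0,0,0],[0.9,0,0,0,0],[0.9,0,0,2,0],[0.9,0,0,5,0],[0.9,0,0,9,0],[0.9,0,0,9,0]]'
```

```text
time_s: 22.58
tcp_pos: [0.5043, -0.2107, -0.0249]
eef_rot: [-180.0, 0.1, 177.9]
contact_force: [0.6, -0.1, -0.1]
gripper_width: 0.0344
gripper_force: 0.0
time_s: 23.58
tcp_pos: [0.5059, -0.2109, 0.0671]
eef_rot: [-180.0, 0.3, 178.0]
contact_force: [0.5, -0.3, -1.4]
gripper_width: 0.019
gripper_force: 25.0
```

```bash
python3 -m handwheel '[[0.9,0.4,3,0,-0.5],[0.9,1.2,8,0,-2],[0.9,2.2,13.5,0,-4],[0.9,3.2,19,0,-5],[0.9,4.2,24.5,0,-6],[0.9,5.1,30,0,-7],[0.9,6,35.5,0,-7.7],[0.9,6.7,40,0,-7.7]]' && python3 -m handwheel '[[0.9,0.2,1.3,0,0],[0.9,0.2,1.3,0,0],[0.9,0.2,1.3,0,0]]' && python3 look3.py w9.png gouge_yellow gouge_red gouge_blue
```

```text
time_s: 24.58
tcp_pos: [0.5702, 0.1913, 0.063]
eef_rot: [-180.0, -0.1, 170.3]
contact_force: [1.3, -0.9, -0.0]
gripper_width: 0.0195
gripper_force: 25.0
time_s: 24.95
tcp_pos: [0.5721, 0.201, 0.0637]
eef_rot: [-180.0, -0.1, 170.2]
contact_force: [1.0, -0.5, -1.2]
gripper_width: 0.0193
gripper_force: 25.0
[0.5723 0.2009 0.064 ] [-179.9689   -0.0385  170.1789] tcp in rack [-0.0003  0.0292]
gouge_yellow 0.74 3015 rack u butt/tip [-0.0543  0.042 ] v -0.08588978172006537 angle 0.10558363401430503 top [0.0395 0.0417]
gouge_red 0.86 2795 rack u butt/tip [-0.0548  0.0306] v -0.02745994423269088 angle 0.3010260166793847 top [0.0398 0.0417]
gouge_blue 0.86 5771 rack u butt/tip [-0.0548  0.038 ] v 0.030039473736471062 angle 0.05487570013408303 top [0.129  0.1309]
```

```bash
python3 -m handwheel '[[0.9,0,0.2,-2,0],[0.9,0,0.2,-5,0],[0.9,0,0.2,-7,0],[0.9,0,0.2,-7.8,0],[0.9,0,0.2,-8.3,0],[0.9,0,0.2,-8.6,0],[0.9,0,0.2,-8.8,0],[0.9,0,0.2,-8.8,0]]' && python3 -m handwheel '[[0.8,0,0,0,0],[0.7,0,0,0,0],[0.545,0,0,0,0],[0.545,0,0,0,0],[0.545,0,0,0,0],[0.545,0,0,1,0],[0.545,0,0,4,0],[0.545,0,0,9,0]]' && python3 -m handwheel '[[0.545,-0.5,-4,1,0.5],[0.545,-1.5,-10,2,2],[0.545,-2.5,-16,2,4],[0.545,-3.5,-22,2,5],[0.545,-4.5,-28,2,6],[0.545,-5.5,-34,2,7],[0.545,-6.5,-40,2,7.7],[0.545,-7.1,-45,2,7.7]]' && python3 -m handwheel '[[0.545,0,-2.2,0,0],[0.545,0,-2.2,0,0],[0.545,0,-2.2,0,0]]' && python3 look.py w10.png gouge_green
```

```text
time_s: 26.15
tcp_pos: [0.5732, 0.204, -0.0225]
eef_rot: [180.0, 0.1, 170.3]
contact_force: [-0.7, -3.4, 5.5]
gripper_width: 0.0196
gripper_force: 25.0
time_s: 27.15
tcp_pos: [0.5717, 0.2036, 0.0663]
eef_rot: [-179.9, -0.1, 170.2]
contact_force: [0.9, 0.6, -0.4]
gripper_width: 0.04
gripper_force: 0.0
time_s: 28.15
tcp_pos: [0.5013, -0.2478, 0.0873]
eef_rot: [-180.0, 0.1, 177.9]
contact_force: [0.6, 0.7, 0.5]
gripper_width: 0.0399
gripper_force: 0.0
time_s: 28.52
tcp_pos: [0.5017, -0.2673, 0.0866]
eef_rot: [180.0, 0.0, 177.9]
contact_force: [-0.5, 0.5, 0.1]
gripper_width: 0.0397
gripper_force: 0.0
28.575 [ 0.5019 -0.267   0.0866] [179.9955   0.0187 177.9846] 0.039758825932443544 [ 0.4178 -0.2637  0.2834]
gouge_green 0.66 4784 butt 0.4584010144850385 xmax 0.5460773856778767 mid 0.5134010144850385 -0.23945491520953255 yaw -13.350820342749936 top [0.1297 0.131 ]
```

View pics/w10.png

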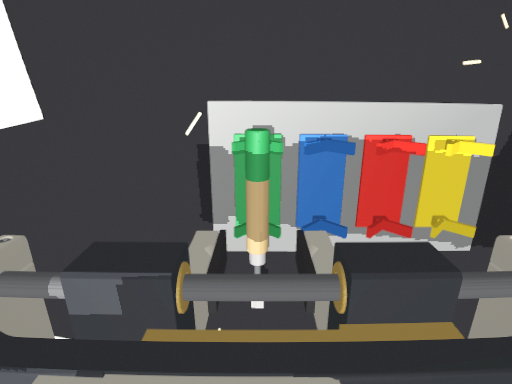

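```bash
sed -i 's/\[:1\]:/[:3]:/' look.py; python3 look.py w11.png gouge_green
```

```text
28.675 [ 0.502  -0.2668  0.0865] [179.9989   0.0177 178.024 ] 0.039654728370676115 [ 0.418  -0.2633  0.2834]
gouge_green 0.71 3309 butt 0.4462389267747532 xmax 0.6205829883756893 mid 0.5012389267747532 -0.27033478392355803 yaw -2.137051569279255 top [0.0401 0.0418]
```

```bash
python3 -m handwheel '[[0.545,0,-0.3,-3,0],[0.545,0,-0.3,-6,0],[0.545,0,-0.3,-9,0],[0.545,0,-0.3,-10.5,0],[0.545,0,-0.3,-11.2,0],[0.545,0,-0.3,-11.2,0],[0.545,0,-0.3,-11.2,0],[0.7,0,-0.3,-11.2,0]]' && python3 -m handwheel '[[0.9,0,0,0,0],[0.9,0,0,0,0],[0.9,0,0,0,0],[0.9,0,0,0,0],[0.9,0,0,2,0],[0.9,0,0,5,0],[0.9,0,0,9,0],[0.9,0,0,9,0]]'
```

```text
time_s: 29.72
tcp_pos: [0.5023, -0.2708, -0.0249]
eef_rot: [-180.0, 0.1, 177.9]
contact_force: [0.9, -0.0, -0.6]
gripper_width: 0.0343
gripper_force: 0.0
time_s: 30.72
tcp_pos: [0.5039, -0.2712, 0.0673]
eef_rot: [-179.9, 0.3, 178.0]
contact_force: [0.4, 1.0, -0.7]
gripper_width: 0.0193
gripper_force: 25.0
```

```bash
python3 -m handwheel '[[0.9,0.4,3,0,-0.5],[0.9,1.2,8,0,-2],[0.9,2.2,14,0,-3],[0.9,3.2,20,0,-4],[0.9,4.2,26,0,-5],[0.9,5.1,32,0,-6],[0.9,6,38,0,-7],[0.9,6.9,44,0,-7.7]]' && python3 -m handwheel '[[0.9,0.8,5,0,0],[0.9,1.2,8,0,0],[0.9,1.2,9.3,0,0],[0.9,1.2,9.3,0,0],[0.9,1.2,9.3,0,0],[0.9,1.2,9.3,0,0]]' && python3 look3.py w12.png gouge_red gouge_blue gouge_green
```

```text
time_s: 31.72
tcp_pos: [0.5701, 0.1712, 0.0633]
eef_rot: [-180.0, -0.1, 170.2]
contact_force: [0.9, -0.6, -0.2]
gripper_width: 0.0194
gripper_force: 25.0
time_s: 32.48
tcp_pos: [0.5828, 0.2611, 0.0645]
eef_rot: [180.0, 0.0, 170.2]
contact_force: [0.6, -0.2, -0.8]
gripper_width: 0.0192
gripper_force: 25.0
[0.5828 0.2613 0.0645] [179.9896   0.005  170.1767] tcp in rack [-0.0002  0.0905]
gouge_red 0.62 2962 rack u butt/tip [-0.0545  0.0421] v -0.025685262678027256 angle 0.199032292194349 top [0.0395 0.0418]
gouge_blue 0.67 2832 rack u butt/tip [-0.0545  0.0309] v 0.0327664806839352 angle 0.15813304373142764 top [0.0397 0.0417]
gouge_green 0.9 5850 rack u butt/tip [-0.0559  0.0376] v 0.0909982678415214 angle 0.05632711051942556 top [0.1298 0.1316]
gouge_green 0.32 3808 rack u butt/tip [-0.0542  0.1172] v -0.0846973775321437 angle -0.15197701708543918 top [0.0392 0.0417]
```

Then place green, rise and back away so the cameras can check.

```bash
python3 -m handwheel '[[0.9,0,0.2,-2,0],[0.9,0,0.2,-5,0],[0.9,0,0.2,-7,0],[0.9,0,0.2,-7.8,0],[0.9,0,0.2,-8.3,0],[0.9,0,0.2,-8.6,0],[0.9,0,0.2,-8.8,0],[0.9,0,0.2,-8.8,0]]' && python3 -m handwheel '[[0.8,0,0,0,0],[0.7,0,0,0,0],[0.545,0,0,0,0],[0.545,0,0,0,0],[0.545,0,0,0,0],[0.545,0,0,1,0],[0.545,0,0,4,0],[0.545,0,0,9,0]]' && python3 -m handwheel '[[0.545,0,-3,4,0],[0.545,-1,-9,8,0],[0.545,-1,-15,10,0],[0.545,-1,-21,12,0],[0.545,-1,-27,12,0],[0.545,-1,-33,12,0],[0.545,-1,-39,12,0],[0.545,-1,-45,12,0]]' && python3 -m handwheel '[[0.545,-3,-5,0,0],[0.545,-6,-10,0,0],[0.545,-9,-15,0,0],[0.545,-12,-20,0,0],[0.545,-15,-25,0,0],[0.545,-15,-25,0,0],[0.545,-15,-25,0,0]]'; python3 look2.py gouge_yellow gouge_red gouge_blue gouge_green
python3 - <<'E'
from h import *
im,d,K,D,T=cap('top'); save('t12.png',cv2.resize(im,None,fx=1.5,fy=1.5))
E
```

```text
time_s: 33.67
tcp_pos: [0.5832, 0.2639, -0.0219]
eef_rot: [180.0, 0.1, 170.3]
contact_force: [-1.7, -4.5, 7.9]
gripper_width: 0.0195
gripper_force: 25.0
time_s: 34.67
tcp_pos: [0.5817, 0.2636, 0.0661]
eef_rot: [-179.9, -0.1, 170.2]
contact_force: [0.4, 0.7, 0.4]
gripper_width: 0.0398
gripper_force: 0.0
time_s: 35.67
tcp_pos: [0.5726, -0.1868, 0.1874]
eef_rot: [180.0, 0.1, 170.3]
contact_force: [2.0, 0.6, 0.2]
gripper_width: 0.0401
gripper_force: 0.0
time_s: 36.55
tcp_pos: [0.4225, -0.4349, 0.1867]
eef_rot: [180.0, 0.0, 170.2]
contact_force: [-0.5, 0.8, -0.4]
gripper_width: 0.0396
gripper_force: 0.0
gouge_yellow 0.84 rack u butt/tip -0.055517373920157695 0.11640750966936146 v -0.09091239007563595 angle -0.1582865069958149 top [0.0399 0.0427]
gouge_blue 0.64 rack u butt/tip -0.05530523227115693 0.1187429543493863 v 0.028251119000276718 angle 0.1474392621801257 top [0.0398 0.0426]
gouge_green 0.76 rack u butt/tip -0.05674994227092368 0.11509744557254192 v 0.08696383634276543 angle 0.05362822817950522 top [0.0397 0.0428]
```

View pics/t12.png

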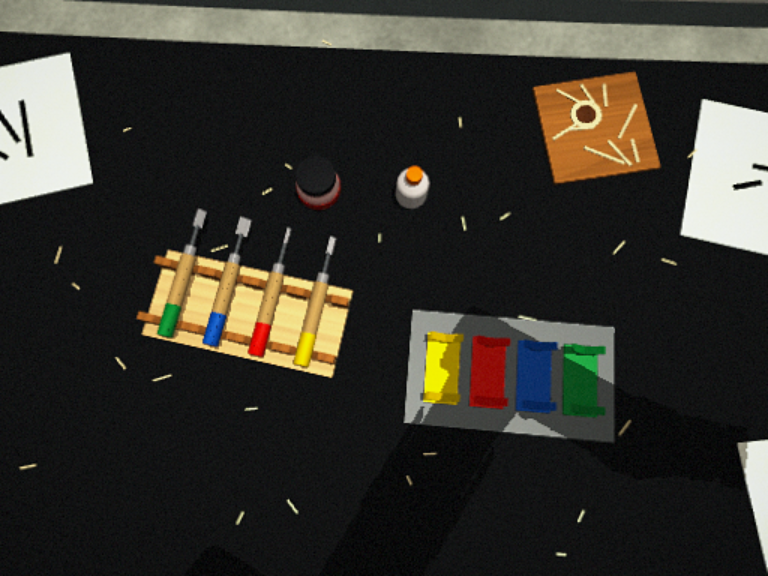

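The picture shows the rack, left to right: green (180,295), blue (227,285), red (270,300), yellow (315,310). That is the tray order mirrored. All four lie level in their notches, with the blades pointing away. The jar and the glue bottle have not moved.

```bash
python3 -c "
from plant import r
print(r.close_job())"
```

```text
the job is handed in; nothing more can be done
None
```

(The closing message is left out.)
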